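# Slide the sample cassette home under the reader head

### The arm

A 6-joint arm with a two-finger parallel gripper is mounted at the origin on the work surface. World frame = base frame: x ahead of the robot, y to its left, z up, the work surface at z = 0. Lengths are in mm, angles in degrees, forces in N, time in s.
With the tool pointing down it reaches from about 300 to 850 mm from the base axis. Payload 4.2 kg.
Tool frame: the origin (TCP) lies at the very end of the fingers, on their centre line; the grasp point (between the pads) lies 19 mm behind it; z points along the fingers, y is the line along which they close (so a half turn about z gives the same grasp; the last joint's range is limited). The gripper opens to 91 mm and grips with 3 to 60 N. Pads are 32 mm wide; open, the fingers measure 118 mm over their backs; the gripper's body (76 mm by 178 mm) begins 60 mm behind the grasp point.
Start: joints at [69.557, 18.312, 89.639, -0, 72.044, -1.146], TCP at [190.022, 542.711, 213.976] pointing down, gripper open.
Joint ranges: [-177.97, 177.97], [-48.28, 115.42], [12.27, 149.76], [-77.06, 257.06], [2.81, 150.46], [-146.56, 146.56]. Speed limits (degrees/s): [147.25, 147.25, 180, 180, 180, 180].

### API

Orientations are given as [roll, pitch, yaw] about the fixed x, y, z axes, in that order (R = Rz(yaw) Ry(pitch) Rx(roll)).
In Python, from workcell import env, eyes gives the robot as it stands.
- The arm moves only by the tool send_rows, never from a script. Its argument "targets" is text: rows parted by semicolons, each of 7 numbers parted by spaces: the shift along the tool's x, y, z in m, then the turn, a rotation vector about the tool's x, y, z in degrees, then the opening in per cent of the stroke, from 0 (shut) to 100 (fully open). A call has 1 to 12 rows; each row is the pose to reach, as a shift and turn from the pose commanded when the call began, along the tool's axes at that moment; what a row does not reach only later rows make up. A row lasts 1/12 s, in which the tool goes at most 41.7 mm and 7.16 degrees, less where a joint would pass 70% of its speed; a pose out of reach is approached as far as the arm can. A call with a gripper value outside its range is refused whole. The fingers move at their own pace and stop on an object; "grip_force" is the grip in N (left out, the last holds). Time passes only in rows, so rows that repeat a pose let the fingers close. It gives the time, the measured TCP pose, the force, the opening and the grip force at its end, in the units of the state.
- env.state(): the state, without advancing time (a new reading comes with each control period).
- eyes.grab_frame(name): name is "scene" or "top"; returns a dict with "image" (480x640x3 uint8, blue, green, red), "fovy" (degrees; the focal length in pixels is half the picture's height over the tangent of half this angle, whatever the lens; pixels are square), "cx", "cy" (the principal point, pixels), "eye" and "attitude" of the camera in the world. Camera axes: x right, y up, looking along -z (the intrinsics and any distortion apply to the point x, -y, -z); pixel columns grow to the right and rows downward; lengths in mm; the calibration is good to about 2 mm. A picture is of the moment at which its call begins. There is no depth.
- env.job_done(): hands the job in; it is judged then, once.
The state is a dict: "time_s": time; "qpos": joint angles; "qvel": joint speeds; "effort": joint torques, N m; "ee_pos": TCP position; "ee_rot": TCP orientation; "force": force on the tool from outside, world axes, zero at the start; "torque": the same for the moment, N m; "gripper_width": finger opening in mm; "gripper_force": force on a finger pad.
Only numpy, scipy, OpenCV 4.12 (cv2) and the standard library are available. Lean on these libraries where they do the work, as an engineer would, in place of code of your own. Each camera call takes 0.05 s, during which the arm holds its last target. There are 200 camera calls.

### The job

Pick up the steel sample cassette, lay it flat on the reader's bare infeed bed lined up with the passage, and let go of it. Then push it from behind under the low reader head until its front end bears on the pin of the end stop, and keep it pressed there for about half a second, firmly enough to seat (5 N or more at the stop) but gently (never over 15 N at the stop). Leave it seated there, and do not disturb the other things on the table.

Things in the scene. Friction and masses are not known exactly. Their poses are not given: they have to be found in the camera images.
- cassette: The sample cassette: a flat closed steel box with an amber glass window, 170 mm long (its x), 50 mm wide (its y), 16 mm high, about 0.35 kg (0.25 to 0.5), the same from either end. Origin at the centre of its underside. It starts lying on the table.
- reader: The cassette reader, fixed to the table. Origin on the table; its +x is the way the cassette travels, +z up, the passage's middle line is y = 0. Its flat aluminium bed has its top 10 mm above the table, reaches from x = -240 to +140 mm and is 116 mm wide; before x = -75 mm it is bare infeed bed.
- mouth (a point): Entrance of the passage under the white gantry, middle, on the bed top (reader x = -20 mm; axes as the reader's). Passage 54 mm wide, 19 mm high (3 mm over the cassette), 60 mm long. The gantry's top is 53 mm over the bed; from 18 mm behind this point the grey head rises to 95 mm. Black guides 14 mm high flare from 54 mm apart here to about 80 mm apart 55 mm before here.
- roller_foot (a point): Lowest point of a sprung rubber roller hidden in the gantry (reader x = +10 mm), 13.5 mm over the bed, so 2.5 mm below the cassette's top. It resists with about 5 to 10 N as the cassette's front edge lifts it; beyond that the cassette slides with a drag of about 3 to 8 N.
- stop_face (a point): Foot of the end stop's face that looks to the gantry, in the middle of the passage, on the bed; axes as the reader's. Its depth differs each time: 85 to 105 mm along the reader's x. A round steel pin (12 mm thick) stands out of this face towards the gantry by 2 to 12 mm; how far is set by hand and not measured, so it must be found by feel or seen.
- stop: The end stop with its pin: a dark steel bar 70 mm wide, 18 mm high, brass screw head on top, rigid on the bed beyond the gantry; origin at stop_face. The cassette's front end must bear on the pin: its rear end then stands 45 to 78 mm out of the gantry. A delicate gauge: it needs a press of 5 N or more for about half a second, is spoilt by more than 15 N, and the robot must not touch it.
- bowl: Bystander: open steel bowl, 150 mm wide, 55 high. Origin at the centre of its underside.
- jar: Bystander: small glass jar with wooden cap, 60 mm wide, 100 high. Origin at the centre of its underside.
- tall_jar: Bystander: white ceramic jar, 72 mm wide, 150 high. Origin at the centre of its underside.
- weight: Bystander: brass balance weight, 40 mm wide, 44 high. Origin at the centre of its underside.
- mortar: Bystander: marble mortar, 100 mm wide, 75 high. Origin at the centre of its underside.
- sample_box: Bystander: cardboard box, 90 x 60 x 45 mm. Origin at the centre of its underside.
- scoop: Bystander: steel spoon-shaped scoop, 170 mm long, lying flat.

How it is judged:
By the outcome, as a careful person would: the job done as asked, in the order asked, and still so for the second after the job is handed in, with the robot touching nothing.
It also fails if it takes over 72 s, if anything falls off the work surface, if the arm or the gripper's body presses on something with over 40 N, if the wrist force passes 120 N, or if a joint passes its speed limit or range.

## Working session

There is one attempt and no reset: what is moved stays moved. The work goes in short steps, Python scripts to look and compute and a tool call to move; the robot and the scene stay as the last step left them, time stands still between calls to the robot, and variables do not carry over. Pictures are saved under pics/ and viewed, at most 10 in all, crops included, and the job is handed in when it is done.

Besides the shell and the picture viewer there is one more tool, called after ">>>" as a command line: name --argument value ..., lists and objects as JSON in quotes. send_rows: Moves the arm, as the interface text tells. Its arguments: {"type":"object","properties":{"targets":{"type":"string"},"grip_force":{"type":"number"}},"required":["targets"]}

```bash
mkdir -p pics; ls
python3 - <<'E'
from workcell import env, eyes
import cv2
for n in("scene","top"):
    f=eyes.grab_frame(n); cv2.imwrite(f"pics/{n}0.png",f["image"])
    print(n,{k:v for k,v in f.items() if k!="image"})
print(env.state())
E
```

```text
pics
scene {'fovy': 49.27790647578433, 'cx': 319.52755620599584, 'cy': 239.4857775823488, 'eye': array([1075.21602411,  443.97108238,  920.0687676 ]), 'attitude': array([ 39.68568437,  -0.64426864, 129.29950784])}
top {'fovy': 48.22910372145084, 'cx': 324.58473086974277, 'cy': 242.89560813587858, 'eye': array([ 410.08185813,   11.30933154, 1469.33239308]), 'attitude': array([  4.10875596,  -1.0260444 , -89.8079139 ])}
{'time_s': 0.1, 'qpos': array([ 6.95574283e+01,  1.83466164e+01,  8.96987560e+01,  1.12717325e-03,
        7.20436533e+01, -1.14473562e+00]), 'qvel': array([ 0.0874846 , -0.08297479, -0.14356094,  0.07608049, -0.02681132,
        0.02035795]), 'effort': array([-4.19064654e-04, -4.13333166e+01, -2.32508147e+01,  7.28285196e-02,
        4.21447784e-02, -5.26555414e-05]), 'ee_pos': array([189.85153592, 542.28067946, 213.22247602]), 'ee_rot': array([-1.79911013e+02, -2.85007728e-03,  1.60701813e+02]), 'force': array([-0.64987543, -0.16421634,  0.89700459]), 'torque': array([-0.0066103 ,  0.01922904,  0.06070892]), 'gripper_force': 0.0, 'gripper_width': 91.00857151185308}
```

View pics/top0.png

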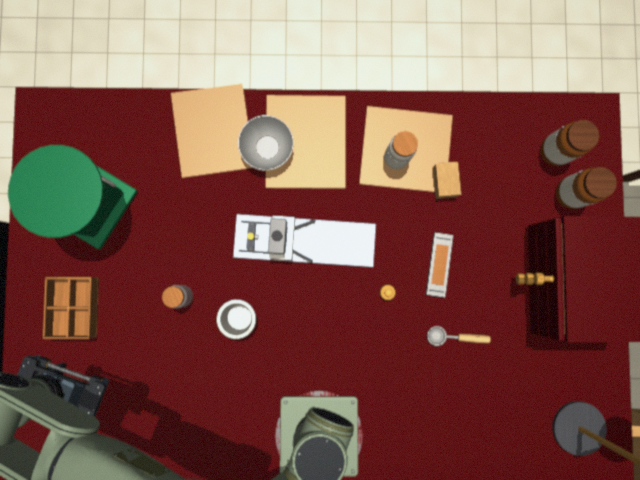

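View pics/scene0.png

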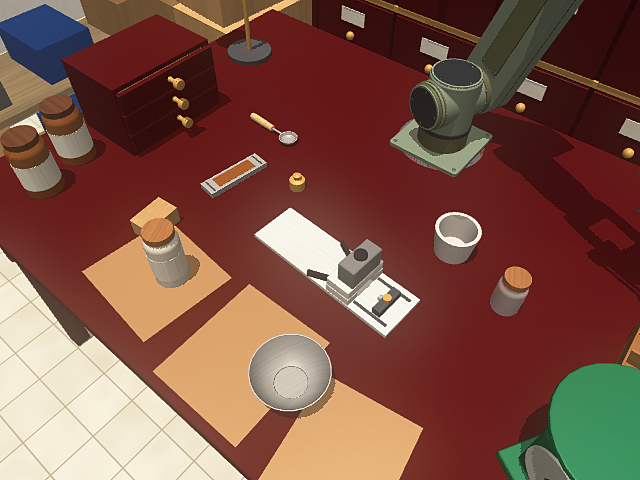

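The top view has the bed from about (235,215) to (375,265), with the stop on the left and the infeed on the right. The cassette is near (440,265) and the brass weight at (388,292). I'll enlarge crops for measuring.

```bash
cat > h.py <<'E'
import numpy as np, cv2
from scipy.spatial.transform import Rotation as R
CAL=dict(top=(48.22910372145084,324.58473086974277,242.89560813587858,[410.08185813,11.30933154,1469.33239308],[4.10875596,-1.0260444,-89.8079139]),
scene=(49.27790647578433,319.52755620599584,239.4857775823488,[1075.21602411,443.97108238,920.0687676],[39.68568437,-0.64426864,129.29950784]))
def ray(n,u,v,z):
    f,cx,cy,e,a=CAL[n]; F=240/np.tan(np.radians(f/2)); e=np.array(e)
    d=R.from_euler('xyz',a,degrees=True).apply([(u-cx)/F,-(v-cy)/F,-1])
    return e+d*(z-e[2])/d[2]
def proj(n,P):
    f,cx,cy,e,a=CAL[n]; F=240/np.tan(np.radians(f/2))
    p=R.from_euler('xyz',a,degrees=True).inv().apply(np.array(P,float)-e)
    return np.array([cx-F*p[...,0]/p[...,2],cy+F*p[...,1]/p[...,2]]).T
def crop(img,x0,y0,x1,y1,s,name):
    c=cv2.resize(img[y0:y1,x0:x1],None,fx=s,fy=s,interpolation=cv2.INTER_CUBIC)
    for x in range((x0+9)//10*10,x1,10): cv2.putText(c,str(x),(int((x-x0)*s),8),0,.3,(0,255,0),1); cv2.line(c,(int((x-x0+.5)*s),10),(int((x-x0+.5)*s),14),(0,255,0),1)
    for y in range((y0+9)//10*10,y1,10): cv2.putText(c,str(y),(0,int((y-y0+.5)*s)),0,.3,(0,255,0),1)
    cv2.imwrite(name,c)
E
python3 - <<'E'
import cv2
from h import *
t=cv2.imread('pics/top0.png'); s=cv2.imread('pics/scene0.png')
crop(t,225,205,385,275,5,'pics/tr.png'); crop(t,410,222,470,307,7,'pics/tc.png'); crop(s,190,140,430,345,3.3,'pics/sr.png')
E
```

```text
(no output)
```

View pics/tr.png

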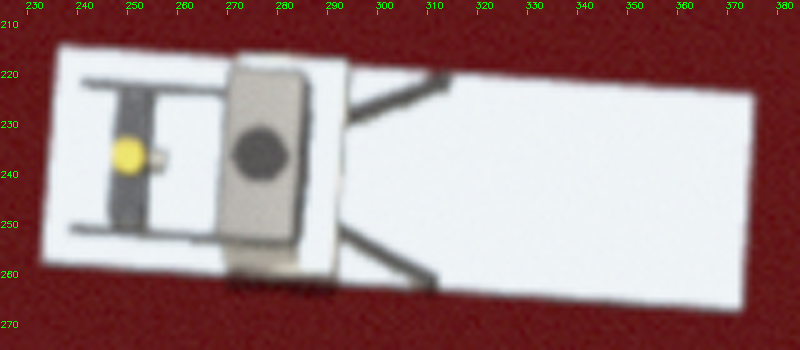

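View pics/tc.png

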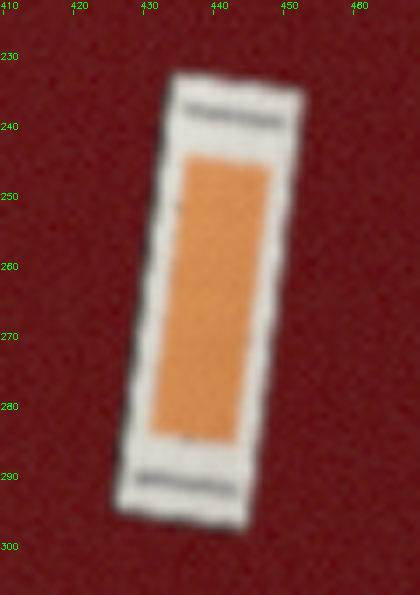

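View pics/sr.png

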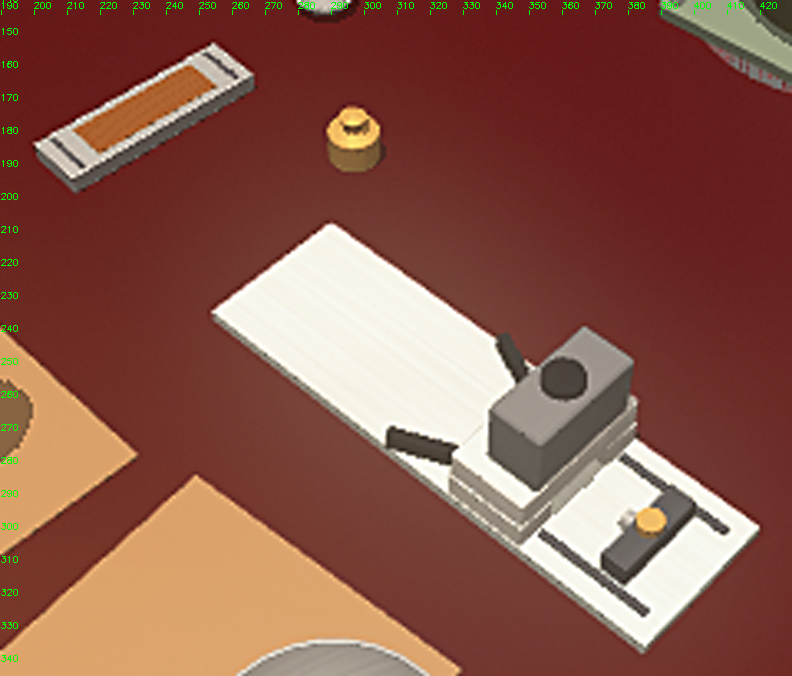

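The bed corners, the cassette corners and the pin are all readable in both crops. Next I fit the poses from both cameras.

```bash
cat > fit.py <<'E'
from h import *
from scipy.optimize import least_squares
def px(c,x0,y0,s): return (np.array(c,float)+.5)/s-.5+[x0,y0]
def fit(model,obs,x0):
    def P(p): c,s=np.cos(p[2]),np.sin(p[2]); m=np.array(model,float); return np.c_[p[0]+c*m[:,0]-s*m[:,1],p[1]+s*m[:,0]+c*m[:,1],m[:,2]]
    r=least_squares(lambda p:np.concatenate([(proj(n,P(p))-o).ravel() for n,o in obs.items()]),x0,x_scale=[100,100,1])
    return r.x[0],r.x[1],np.degrees(r.x[2]),np.abs(r.fun).max()
E
cat > m1.py <<'E'
from fit import *
bed=[(140,-58,10),(-240,-58,10),(-240,58,10),(140,58,10)]
bt=px([(58,45),(753,93),(742,311),(42,262)],225,205,5)
bs=px([(643,651),(213,314),(331,224),(759,527)],190,140,3.3)
cas=[(85,25,16),(85,-25,16),(-85,-25,16),(-85,25,16)]
ct=px([(173,73),(304,92),(248,530),(115,511)],410,222,7)
cs=px([(35,146),(76-41+0,146),(0,0),(0,0)],190,140,3.3)
cs=px([(76,183),(35,146),(213,44),(253,79)],190,140,3.3)
for o in ({'top':bt},{'scene':bs},{'top':bt,'scene':bs}): print('bed',fit(bed,o,[450,100,1.5]))
for o in ({'top':ct},{'scene':cs},{'top':ct,'scene':cs}): print('cas',fit(cas,o,[400,-250,0]))
for n,c in(('top',ct),('scene',cs)): print(n,[ray(n,*p,16)[:2].round() for p in c])
print('weight',ray('top',388,292,44))
E
python3 m1.py
```

```text
bed (np.float64(525.6050976752289), np.float64(90.3363772338511), np.float64(86.32604467353418), np.float64(0.7445209802933732))
bed (np.float64(526.4313714181804), np.float64(92.49313650911343), np.float64(86.26893785164816), np.float64(0.8214131242896201))
bed (np.float64(525.9764889838923), np.float64(91.57094959527242), np.float64(86.28272939000333), np.float64(0.9792514575855193))
cas (np.float64(457.0688102819278), np.float64(-327.4996328152972), np.float64(-8.099916791305855), np.float64(0.4413770685634404))
cas (np.float64(458.78596345878657), np.float64(-323.58477752464626), np.float64(-7.3400230397402995), np.float64(0.8144982121557973))
cas (np.float64(457.4991010389106), np.float64(-325.9428446010877), np.float64(-7.747439105477761), np.float64(1.3268160149375774))
top [array([ 546., -314.]), array([ 539., -365.]), array([ 368., -341.]), array([ 376., -290.])]
scene [array([ 546., -309.]), array([ 539., -360.]), array([ 371., -338.]), array([ 381., -287.])]
weight [ 382.70109407 -182.63290941   44.        ]
```

```bash
cat > go.py <<'E'
import sys; from h import *
from workcell import env
def show(*targets):
    s=env.state(); r=R.from_euler('xyz',s['ee_rot'],degrees=True)
    print(round(s['time_s'],2),s['ee_pos'].round(1),s['ee_rot'].round(2),'F',s['force'].round(1),'w',round(s['gripper_width'],1),s['gripper_force'])
    for x,y,z,yaw in targets:
        d=r.inv().apply(np.array([x,y,z])-s['ee_pos'])/1000
        w=(r.inv()*R.from_euler('xyz',[180,0,yaw],degrees=True)).as_rotvec(degrees=True)
        print((x,y,z,yaw),'->',d.round(4),w.round(2))
def rd(x,y,a=86.28,o=(526,91.6)):
    c,s=np.cos(np.radians(a)),np.sin(np.radians(a)); return np.array([o[0]+c*x-s*y,o[1]+s*x+c*y])
E
python3 - <<'E'
from go import *
print('talljar cap',ray('top',404,143,150)[:2],'sbox',ray('top',447,180,45)[:2],'place',rd(-159,0),'back',rd(-285,0))
show((330,300,215,85),(457.5,-326,200,-7.75))
E
```

```text
talljar cap [ 757.02243845 -210.33682767] sbox [ 684.13499721 -343.56379507] place [515.68397783 -67.064992  ] back [ 507.50901687 -192.79951396]
0.1 [189.9 542.3 213.2] [-179.91   -0.    160.7 ] F [-0.6 -0.2  0.9] w 91.0 0.0
(330, 300, 215, 85) -> [-0.2123 -0.1824 -0.0015] [-8.00e-02  6.00e-02  7.57e+01]
(457.5, -326, 200, -7.75) -> [-0.5396 -0.731   0.0143] [-2.0000e-02  1.3000e-01  1.6845e+02]
```

>>> send_rows --targets "-0.01 -0.01 0 0 0 3 100;-0.04 -0.03 0 0 0 9 100;-0.07 -0.06 0 0 0 16 100;-0.1 -0.08 0 0 0 23 100;-0.13 -0.105 0 0 0 30 100;-0.155 -0.13 0 0 0 37 100;-0.18 -0.16 0 0 0 44 100;-0.2 -0.19 0 0 0 51 100;-0.22 -0.22 0 0 0 58 100;-0.24 -0.255 0 0 0 65 100;-0.26 -0.29 0 0 0 72 100;-0.28 -0.325 0 0 0 79 100"

```text
time_s: 1.1
ee_pos: [346.5, 141.6, 213.8]
ee_rot: [-180.0, 0.0, 81.4]
force: [0.3, -0.0, 0.2]
gripper_width: 91.1
gripper_force: 0.0
```

```bash
python3 -c "
from go import *
show((457.5,-326,150,-7.75))"
```

```text
1.1 [346.5 141.6 213.8] [-1.80e+02  1.00e-02  8.14e+01] F [ 0.3 -0.   0.2] w 91.1 0.0
(457.5, -326, 150, -7.75) -> [-0.4457  0.1796  0.0638] [0.000e+00 1.000e-02 8.915e+01]
```

>>> send_rows --targets "-0.035 0.015 0 0 0 7 100;-0.07 0.03 0 0 0 14 100;-0.105 0.045 0 0 0 21 100;-0.14 0.06 0 0 0 28 100;-0.175 0.075 0 0 0 35 100;-0.21 0.09 0.005 0 0 42 100;-0.245 0.105 0.01 0 0 49 100;-0.28 0.12 0.02 0 0 56 100;-0.315 0.135 0.03 0 0 63 100;-0.35 0.15 0.04 0 0 70 100;-0.385 0.16 0.05 0 0 77 100;-0.42 0.17 0.06 0 0 84 100"

```text
time_s: 2.1
ee_pos: [454.3, -298.5, 152.9]
ee_rot: [-180.0, 0.0, -2.7]
force: [0.2, 0.8, -0.2]
gripper_width: 91.6
gripper_force: 0.0
```

```bash
python3 -c "
from go import *
show((457.5,-326,50,-7.75))"
```

```text
2.1 [ 454.3 -298.5  152.9] [-1.7996e+02  4.0000e-02 -2.6600e+00] F [ 0.2  0.8 -0.2] w 91.6 0.0
(457.5, -326, 50, -7.75) -> [0.0045 0.0274 0.1029] [-0.04  0.04  5.09]
```

>>> send_rows --targets "0.0045 0.0274 0.02 0 0 5 100;0.0045 0.0274 0.05 0 0 5 100;0.0045 0.0274 0.075 0 0 5 100;0.0045 0.0274 0.095 0 0 5 100;0.0045 0.0274 0.103 0 0 5 100;0.0045 0.0274 0.103 0 0 5 100"

```text
time_s: 2.6
ee_pos: [456.5, -323.2, 48.7]
ee_rot: [-179.9, 0.3, -7.3]
force: [-0.0, -0.2, 0.4]
gripper_width: 91.4
gripper_force: 0.0
```

Run:
```python
from go import *
from workcell import eyes
show((457.5,-326,4,-7.75))
t=eyes.grab_frame('top')['image']; s=eyes.grab_frame('scene')['image']
a=cv2.resize(t[210:320,390:500],(440,440)); b=cv2.resize(s[90:200,180:290],(440,440))
cv2.imwrite('pics/pick.png',cv2.resize(np.hstack([a,b]),(800,400)))
```

```text
2.6 [ 456.5 -323.2   48.7] [-179.85    0.26   -7.3 ] F [-0.  -0.2  0.4] w 91.4 0.0
(457.5, -326, 4, -7.75) -> [0.0015 0.0027 0.0447] [-0.15  0.26  0.45]
```

View pics/pick.png

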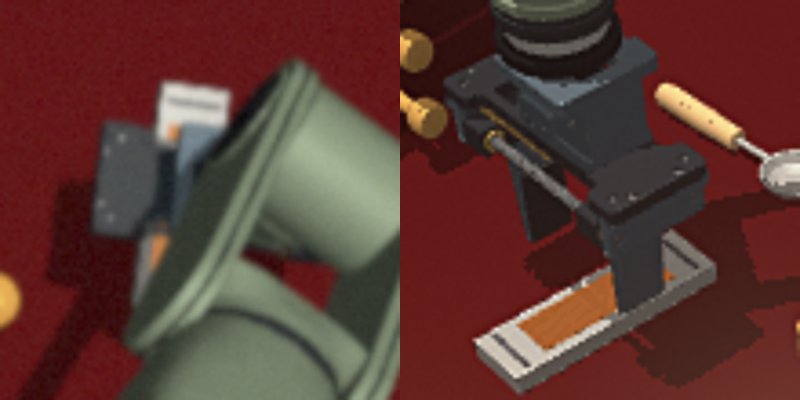

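The gripper straddles the cassette in both views, with the near finger beside its right half. Descending now and closing.

>>> send_rows --targets "0 0 0.01 0 0 0.1 100;0 0 0.025 0 0 0.1 100;0 0 0.037 0 0 0.1 100;0 0 0.043 0 0 0.1 100;0 0 0.0455 0 0 0.1 100;0 0 0.0455 0 0 0.1 100;0 0 0.0455 0 0 0.1 70;0 0 0.0455 0 0 0.1 55;0 0 0.0455 0 0 0.1 40;0 0 0.0455 0 0 0.1 30;0 0 0.0455 0 0 0.1 30;0 0 0.0455 0 0 0.1 30" --grip_force 25

```text
time_s: 3.7
ee_pos: [458.1, -324.5, 5.7]
ee_rot: [180.0, -0.0, -7.4]
force: [-0.3, -2.0, -0.6]
gripper_width: 54.4
gripper_force: 0.8
```

>>> send_rows --targets "0 0.0 0.001 0 0 0 30;0 0.0 0.0025 0 0 0 20;0 0.0 0.0025 0 0 0 20;0 0.0 0.0025 0 0 0 20;0 0.0 0.0025 0 0 0 20;0 0.0 0.0025 0 0 0 20" --grip_force 30

```text
time_s: 4.2
ee_pos: [458.3, -325.0, 5.2]
ee_rot: [179.9, -0.1, -7.4]
force: [-4.9, 0.4, 15.1]
gripper_width: 49.7
gripper_force: 30.0
```

>>> send_rows --targets "0 0 -0.005 0 0 0 20;0 0 -0.02 0 0 0 20;0 0 -0.05 0 0 0 20;0 0 -0.08 0 0 0 20;0 0 -0.11 0 0 0 20;0 0 -0.13 0 0 0 20;0 0 -0.135 0 0 0 20;0 0 -0.135 0 0 0 20;0 0 -0.135 0 0 0 20"

```text
time_s: 4.95
ee_pos: [457.0, -323.5, 136.4]
ee_rot: [-179.9, 0.1, -7.4]
force: [-0.4, 0.7, -2.6]
gripper_width: 49.6
gripper_force: 30.0
```

Run:
```python
from go import *
from workcell import eyes
p=rd(-159,0); show((*p,135,86.28))
cv2.imwrite('pics/lift.png',cv2.resize(eyes.grab_frame('scene')['image'][60:240,150:330],(540,540)))
```

```text
4.95 [ 457.  -323.5  136.4] [-1.7991e+02  1.4000e-01 -7.4000e+00] F [-0.4  0.7 -2.6] w 49.6 29.997418820858
(np.float64(515.6839778300551), np.float64(-67.0649920007221), 135, 86.28) -> [ 0.0252 -0.2619  0.0018] [-1.800e-01  4.000e-02 -9.368e+01]
```

View pics/lift.png

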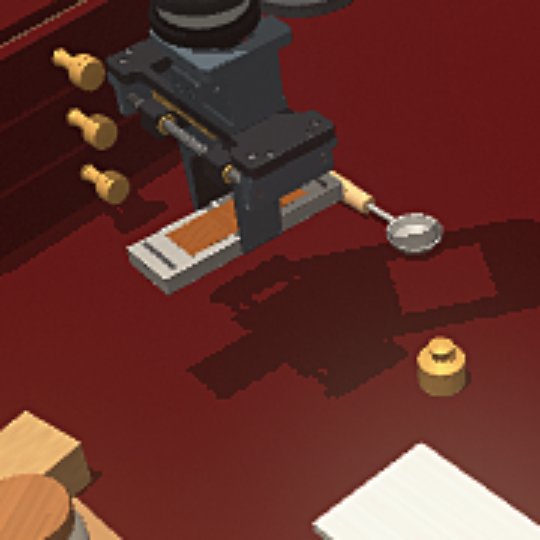

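The cassette is held level near mid-length and is clear of the scoop and the weight. Moving it over the infeed.

>>> send_rows --targets "0.001 -0.01 0 0 0 -3 20;0.002 -0.025 0 0 0 -9 20;0.004 -0.045 0 0 0 -16 20;0.006 -0.07 0 0 0 -23 20;0.009 -0.095 0 0 0 -30 20;0.012 -0.12 0 0 0 -37 20;0.015 -0.145 0 0 0 -44 20;0.018 -0.17 0 0 0 -51 20;0.02 -0.195 0 0 0 -58 20;0.022 -0.22 0 0 0 -65 20;0.024 -0.24 0 0 0 -72 20;0.025 -0.255 0 0 0 -79 20"

```text
time_s: 6.0
ee_pos: [514.5, -72.6, 135.7]
ee_rot: [-179.7, 0.0, 72.0]
force: [-0.8, -0.1, -2.5]
gripper_width: 49.8
gripper_force: 30.0
```

>>> send_rows --targets "0 0 0 0 0 -6 20;0 0 0 0 0 -11 20;0 0 0 0 0 -14.6 20;0 0 0 0 0 -14.6 20;0 0 0 0 0 -14.6 20"

```text
time_s: 6.42
ee_pos: [514.6, -74.4, 136.3]
ee_rot: [-179.8, -0.0, 86.1]
force: [1.1, 0.5, -3.8]
gripper_width: 49.9
gripper_force: 30.0
```

Run:
```python
from go import *
p=rd(-159,0); show((*p,35,86.28))
```

```text
6.42 [514.6 -74.4 136.3] [-1.7981e+02 -3.0000e-02  8.6110e+01] F [ 1.1  0.5 -3.8] w 49.9 29.997301697731018
(np.float64(515.6839778300551), np.float64(-67.0649920007221), 35, 86.28) -> [0.0073 0.0009 0.1013] [-0.19 -0.03 -0.17]
```

>>> send_rows --targets "0.003 0.0005 0.01 -0.2 0 -0.2 20;0.006 0.001 0.03 -0.2 0 -0.2 20;0.0073 0.001 0.06 -0.2 0 -0.2 20;0.0073 0.001 0.085 -0.2 0 -0.2 20;0.0073 0.001 0.1 -0.2 0 -0.2 20;0.0073 0.001 0.108 -0.2 0 -0.2 20;0.0073 0.001 0.112 -0.2 0 -0.2 20;0.0073 0.001 0.112 -0.2 0 -0.2 20;0.0073 0.001 0.112 -0.2 0 -0.2 20"

```text
time_s: 7.17
ee_pos: [517.7, -67.5, 26.5]
ee_rot: [179.7, 0.0, 86.4]
force: [0.7, -0.8, -2.3]
gripper_width: 49.8
gripper_force: 30.0
```

Run:
```python
from go import *
from workcell import eyes
p=rd(-159,0); show((*p,15,86.28))
s=eyes.grab_frame('scene')['image']; cv2.imwrite('pics/s2full.png',s)
crop(s,230,170,430,320,4,'pics/s2.png')
```

```text
7.17 [517.7 -67.5  26.5] [179.72   0.    86.37] F [ 0.7 -0.8 -2.3] w 49.8 29.997531473636627
(np.float64(515.6839778300551), np.float64(-67.0649920007221), 15, 86.28) -> [ 0.0004 -0.0021  0.0115] [0.28 0.   0.09]
```

View pics/s2.png

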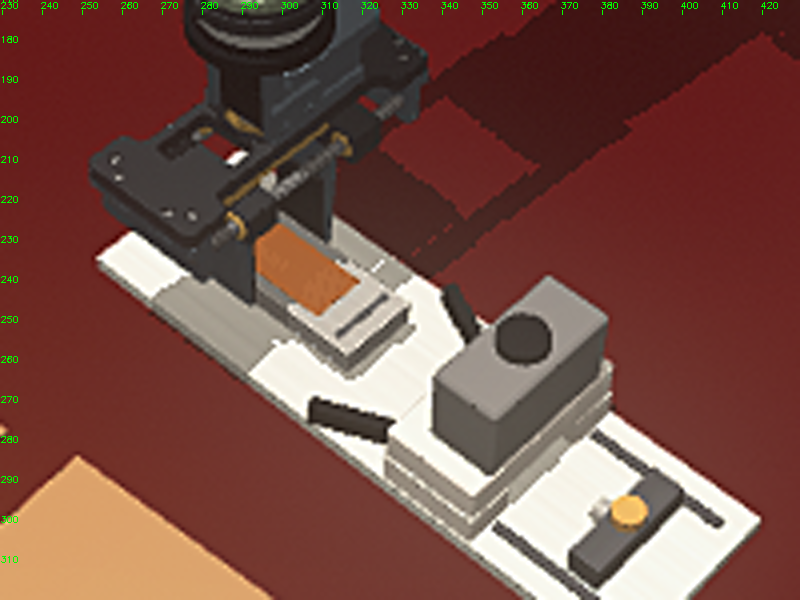

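The cassette hangs over the infeed. Its front top corners are at crop (350,355) and (410,303), roughly midway between the flares. I'll check the offset in the reader frame.

Run:
```python
from go import *
def inv(P,a=86.27,o=(526.43,92.49)):
    c,s=np.cos(np.radians(a)),np.sin(np.radians(a)); d=np.array(P[:2])-o; return np.array([c*d[0]+s*d[1],-s*d[0]+c*d[1]]).round(1)
px=lambda c:((c[0]+.5)/4-.5+230,(c[1]+.5)/4-.5+170)
for n,c,z in (('cL',(350,355),37.3),('cR',(410,303),37.3),('guideL end',(308,402),24),('guideR end',(446,288),24),('bedcorner',(759,519),10),('bed back',(98,260),10),('pin tip',(597,510),20),('stop top L',(597,586),28),('stop top R',(683,490),28)): print(n,inv(ray('scene',*px(c),z)))
# slope of gripped cassette edge
print('TCP in reader',inv(env.state()['ee_pos']),inv(env.state()['ee_pos'],86.28,(526,91.6)))
```

```text
cL [-74.2 -24.2]
cR [-75.   24.2]
guideL end [-75.8 -54.9]
guideR end [-74.7  54.2]
bedcorner [138.2  59. ]
bed back [-239.   -57.7]
pin tip [77.2 -0.3]
stop top L [108.1 -39.9]
stop top R [104.3  35. ]
TCP in reader [-160.3   -1.9] [-159.4   -2.3]
```

>>> send_rows --targets "0 -0.0005 0.003 0.2 0 0 20;0 -0.0005 0.006 0.2 0 0 20;0 -0.0005 0.009 0.2 0 0 20;0 -0.0005 0.0105 0.2 0 0 20;0 -0.0005 0.0105 0.2 0 0 20;0 -0.0005 0.0105 0.2 0 0 20"

```text
time_s: 7.72
ee_pos: [516.5, -67.3, 15.4]
ee_rot: [180.0, -0.0, 86.4]
force: [0.0, 1.0, -2.7]
gripper_width: 50.0
gripper_force: 30.0
```

>>> send_rows --targets "0 0 0.0005 0 0 0 20;0 0 0.001 0 0 0 20;0 0 0.001 0 0 0 20"

```text
time_s: 7.97
ee_pos: [516.6, -67.3, 15.3]
ee_rot: [180.0, -0.0, 86.4]
force: [-1.3, 0.1, 5.5]
gripper_width: 50.1
gripper_force: 30.0
```

Contact has been made. Now I release, rise, and back off behind.

>>> send_rows --targets "0 0 0 0 0 0 60;0 0 0 0 0 0 65;0 0 0 0 0 0 70;0 0 0 0 0 0 75;0 0 0 0 0 0 75;0 0 -0.005 0 0 0 75;0 0 -0.02 0 0 0 75;0 0 -0.035 0 0 0 75;0 0 -0.045 0 0 0 75;0 0 -0.05 0 0 0 75"

```text
time_s: 8.8
ee_pos: [517.5, -67.5, 66.1]
ee_rot: [179.8, 0.0, 86.4]
force: [-0.1, -0.3, 0.0]
gripper_width: 68.3
gripper_force: 0.0
```

>>> send_rows --targets "-0.03 0 0 0 0 0 60;-0.06 0 0 0 0 0 40;-0.09 0 0 0 0 0 25;-0.115 0 0 0 0 0 25;-0.12 0 0 0 0 0 25;-0.12 0 0 0 0 0 25;-0.12 0 0 0 0 0 25;-0.12 0 0 0 0 0 25"

```text
time_s: 9.47
ee_pos: [508.8, -186.0, 64.3]
ee_rot: [-180.0, -0.0, 86.4]
force: [0.0, 0.3, -0.8]
gripper_width: 23.0
gripper_force: 0.0
```

Run:
```python
from go import *
from workcell import eyes
p=rd(-275,0); show((*p,15,86.28))
t=eyes.grab_frame('top')['image']; s=eyes.grab_frame('scene')['image']
crop(s,230,180,430,320,4,'pics/a.png'); crop(t,225,200,425,280,4,'pics/b.png')
a,b=cv2.imread('pics/a.png'),cv2.imread('pics/b.png'); cv2.imwrite('pics/placed.png',cv2.resize(np.vstack([b,a]),None,fx=.68,fy=.68,interpolation=cv2.INTER_AREA))
```

```text
9.47 [ 508.8 -186.    64.3] [-1.7996e+02 -4.0000e-02  8.6450e+01] F [ 0.   0.3 -0.8] w 23.0 0.0
(np.float64(508.1578232909759), np.float64(-182.82058364904762), 15, 86.28) -> [ 0.0031 -0.0008  0.0493] [-0.04 -0.04  0.17]
```

View pics/placed.png

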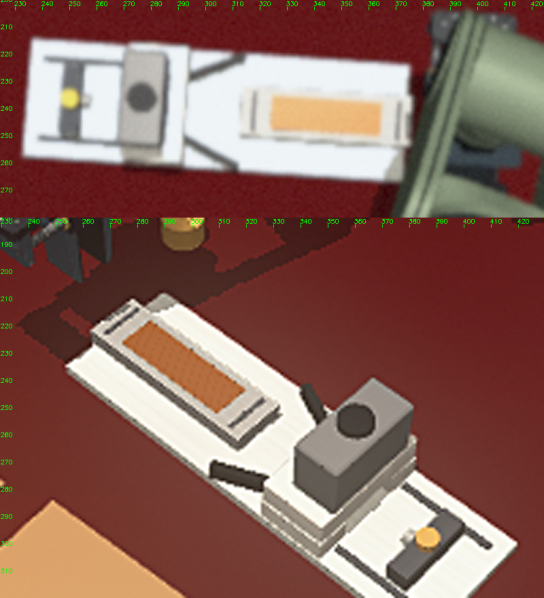

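The cassette lies flat and straight, centred between the flares and released. The pin is just right of the stop at top (260,236). Next I lower behind it and work out the pin tip's place.

>>> send_rows --targets "0 0 0.01 0 0 0 25;0 0 0.025 0 0 0 25;0 0 0.037 0 0 0 25;0 0 0.045 0 0 0 25;0 0 0.048 0 0 0 25;0 0 0.048 0 0 0 25;0 0 0.048 0 0 0 25"

```text
time_s: 10.15
ee_pos: [509.2, -187.0, 16.5]
ee_rot: [180.0, -0.0, 86.4]
force: [-0.9, -0.6, -0.8]
gripper_width: 23.2
gripper_force: 0.0
```

```bash
cat >> go.py <<'E'
def inv(P,a=86.28,o=(526,91.6)):
    c,s=np.cos(np.radians(a)),np.sin(np.radians(a)); d=np.array(P[:2])-o; return np.array([c*d[0]+s*d[1],-s*d[0]+c*d[1]]).round(1)
E
python3 - <<'E'
from go import *
show(); print('reader TCP',inv(env.state()['ee_pos']))
px=lambda c:((c[0]+.5)/5-.5+225,(c[1]+.5)/5-.5+205)
T=(86.33,(525.6,90.34))
for n,c,z in (('tip',(167,161),21),('stopface top',(154,160),28),('end',(50,153),10),('back',(747,202),10)): print(n,inv(ray('top',*px(c),z),*T))
E
```

```text
10.15 [ 509.2 -187.    16.5] [179.99  -0.    86.42] F [-0.9 -0.6 -0.8] w 23.2 0.0
reader TCP [-279.1   -1.4]
tip [75.7  0.5]
stopface top [81.9  1. ]
end [140.7  -0.3]
back [-240.4    0.3]
```

>>> send_rows --targets "0.004 0 0 0 0 0 25;0.008 0 0 0 0 0 25;0.012 0 0 0 0 0 25;0.016 0 0 0 0 0 25;0.02 0 0 0 0 0 25;0.025 0 0 0 0 0 25;0.03 0 0 0 0 0 25;0.035 0 0 0 0 0 25;0.04 0 0 0 0 0 25;0.045 0 0 0 0 0 25;0.05 0 0 0 0 0 25;0.055 0 0 0 0 0 25"

```text
time_s: 11.15
ee_pos: [512.6, -131.8, 16.5]
ee_rot: [180.0, 0.0, 86.4]
force: [-0.4, -2.3, 2.1]
gripper_width: 22.9
gripper_force: 1.4
```

>>> send_rows --targets "0.004 0 0 0 0 0 25;0.008 0 0 0 0 0 25;0.012 0 0 0 0 0 25;0.016 0 0 0 0 0 25;0.02 0 0 0 0 0 25;0.024 0 0 0 0 0 25;0.028 0 0 0 0 0 25;0.032 0 0 0 0 0 25;0.034 0 0 0 0 0 25;0.036 0 0 0 0 0 25;0.038 0 0 0 0 0 25;0.04 0 0 0 0 0 25"

```text
time_s: 12.15
ee_pos: [514.9, -92.3, 16.4]
ee_rot: [-180.0, 0.0, 86.4]
force: [-0.6, -8.1, 2.5]
gripper_width: 23.1
gripper_force: 4.3
```

Run:
```python
from go import *
show(); print('reader TCP',inv(env.state()['ee_pos']))
```

```text
12.15 [514.9 -92.3  16.4] [-1.800e+02  2.000e-02  8.642e+01] F [-0.6 -8.1  2.5] w 23.1 4.256830215454102
reader TCP [-184.3   -0.9]
```

>>> send_rows --targets "0.002 0 0 0 0 0 25;0.004 0 0 0 0 0 25;0.006 0 0 0 0 0 25;0.008 0 0 0 0 0 25;0.01 0 0 0 0 0 25;0.013 0 0 0 0 0 25;0.017 0 0 0 0 0 25;0.021 0 0 0 0 0 25;0.025 0 0 0 0 0 25;0.029 0 0 0 0 0 25;0.033 0 0 0 0 0 25;0.036 0 0 0 0 0 25"

```text
time_s: 13.15
ee_pos: [517.2, -57.0, 16.4]
ee_rot: [180.0, 0.1, 86.5]
force: [0.0, -7.4, 2.7]
gripper_width: 22.4
gripper_force: 3.4
```

>>> send_rows --targets "0.003 0 0 0 0 0 25;0.006 0 0 0 0 0 25;0.009 0 0 0 0 0 25;0.012 0 0 0 0 0 25;0.015 0 0 0 0 0 25;0.017 0 0 0 0 0 25;0.019 0 0 0 0 0 25;0.02 0 0 0 0 0 25;0.021 0 0 0 0 0 25;0.022 0 0 0 0 0 25"

```text
time_s: 13.98
ee_pos: [518.5, -35.3, 16.4]
ee_rot: [-180.0, 0.1, 86.4]
force: [0.0, -6.7, 3.1]
gripper_width: 22.5
gripper_force: 3.5
```

Run:
```python
from go import *
from workcell import eyes
show(); print('reader TCP',inv(env.state()['ee_pos']))
t=eyes.grab_frame('top')['image']; s=eyes.grab_frame('scene')['image']
crop(t,235,205,300,275,6,'pics/a.png'); crop(s,340,250,430,320,6,'pics/b.png')
a,b=cv2.imread('pics/a.png'),cv2.imread('pics/b.png'); 
a=np.vstack([a,np.zeros((max(0,420-a.shape[0]),a.shape[1],3),np.uint8)]); b=b[:420,:410]
cv2.imwrite('pics/near.png',np.hstack([a,b])); print(a.shape,b.shape)
```

```text
13.98 [518.5 -35.3  16.4] [-1.7999e+02  9.0000e-02  8.6450e+01] F [ 0.  -6.7  3.1] w 22.5 3.4928780794143677
reader TCP [-127.1   -0.7]
(420, 390, 3) (420, 410, 3)
```

View pics/near.png

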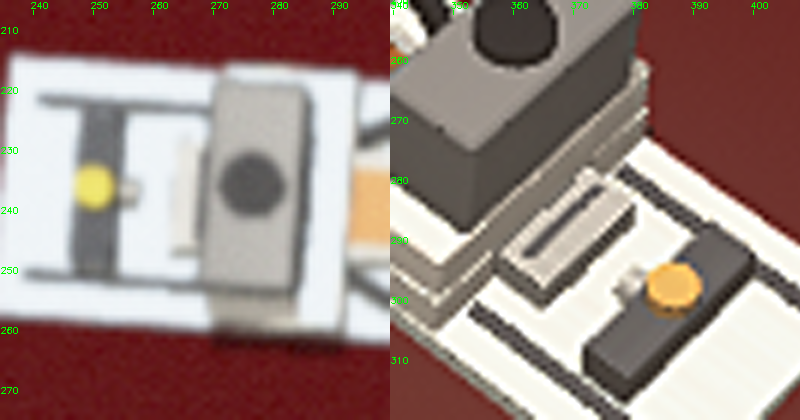

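The front edge stands about 30 crop px short of the pin tip in the top view, roughly 13 mm. The scene view shows a similar gap. I'll put a number on it.

Run:
```python
from go import *
T=(86.33,(525.6,90.34));S=(86.27,(526.43,92.49))
pt=lambda c:((c[0]+.5)/6-.5+235,(c[1]+.5)/6-.5+205)
ps=lambda c:((c[0]+.5)/6-.5+340,(c[1]+.5)/6-.5+250)
print('top front',inv(ray('top',*pt((171,190)),26),*T),'tip',[inv(ray('top',*pt((141,192)),z),*T) for z in(16,20,24)])
print('scene front',inv(ray('scene',*ps((199,249)),26),*S),'tip',[inv(ray('scene',*ps((228,288)),z),*S) for z in(16,20,24)])
```

```text
top front [61.6 -1.5] tip [array([76.1, -0.5]), array([75.6, -0.2]), array([75.2,  0.2])]
scene front [60.8 -0.9] tip [array([74.6, -0.6]), array([76., -3.]), array([77.4, -5.3])]
```

>>> send_rows --targets "0.001 0 0 0 0 0 25;0.002 0 0 0 0 0 25;0.003 0 0 0 0 0 25;0.004 0 0 0 0 0 25;0.005 0 0 0 0 0 25;0.006 0 0 0 0 0 25;0.007 0 0 0 0 0 25;0.0075 0 0 0 0 0 25;0.008 0 0 0 0 0 25;0.0085 0 0 0 0 0 25;0.009 0 0 0 0 0 25;0.009 0 0 0 0 0 25"

```text
time_s: 15.08
ee_pos: [519.0, -26.3, 16.4]
ee_rot: [-180.0, 0.1, 86.4]
force: [0.1, -6.9, 1.7]
gripper_width: 22.8
gripper_force: 3.4
```

>>> send_rows --targets "0.0003 0 0 0 0 0 25;0.0006 0 0 0 0 0 25;0.0006 0 0 0 0 0 25"

```text
time_s: 15.33
ee_pos: [519.0, -25.8, 16.4]
ee_rot: [-180.0, 0.1, 86.4]
force: [-0.9, -6.8, 1.4]
gripper_width: 22.7
gripper_force: 3.5
```

>>> send_rows --targets "0.0003 0 0 0 0 0 25;0.0006 0 0 0 0 0 25;0.0006 0 0 0 0 0 25"

```text
time_s: 15.58
ee_pos: [519.0, -25.2, 16.4]
ee_rot: [-180.0, 0.1, 86.4]
force: [-0.5, -6.8, 2.3]
gripper_width: 22.5
gripper_force: 3.5
```

>>> send_rows --targets "0.0003 0 0 0 0 0 25;0.0006 0 0 0 0 0 25;0.0006 0 0 0 0 0 25"

```text
time_s: 15.83
ee_pos: [519.0, -24.6, 16.4]
ee_rot: [-180.0, 0.1, 86.4]
force: [-1.0, -7.4, 2.8]
gripper_width: 22.7
gripper_force: 3.5
```

>>> send_rows --targets "0.0003 0 0 0 0 0 25;0.0006 0 0 0 0 0 25;0.0006 0 0 0 0 0 25"

```text
time_s: 16.08
ee_pos: [519.1, -24.0, 16.4]
ee_rot: [-180.0, 0.1, 86.4]
force: [0.8, -6.8, 2.4]
gripper_width: 22.4
gripper_force: 3.5
```

>>> send_rows --targets "0.0003 0 0 0 0 0 25;0.0006 0 0 0 0 0 25;0.0006 0 0 0 0 0 25"

```text
time_s: 16.33
ee_pos: [519.1, -23.4, 16.4]
ee_rot: [-180.0, 0.1, 86.4]
force: [-1.1, -5.7, 2.7]
gripper_width: 22.7
gripper_force: 3.5
```

>>> send_rows --targets "0.0003 0 0 0 0 0 25;0.0006 0 0 0 0 0 25;0.0006 0 0 0 0 0 25"

```text
time_s: 16.58
ee_pos: [519.2, -22.8, 16.4]
ee_rot: [-180.0, 0.1, 86.4]
force: [-1.5, -6.6, 3.0]
gripper_width: 22.9
gripper_force: 3.5
```

>>> send_rows --targets "0.0003 0 0 0 0 0 25;0.0006 0 0 0 0 0 25;0.0006 0 0 0 0 0 25"

```text
time_s: 16.83
ee_pos: [519.2, -22.2, 16.4]
ee_rot: [-180.0, 0.1, 86.4]
force: [0.3, -6.3, 3.0]
gripper_width: 22.8
gripper_force: 3.5
```

>>> send_rows --targets "0.0003 0 0 0 0 0 25;0.0006 0 0 0 0 0 25;0.0006 0 0 0 0 0 25"

```text
time_s: 17.08
ee_pos: [519.2, -21.6, 16.4]
ee_rot: [-180.0, 0.1, 86.4]
force: [-0.7, -7.0, 3.1]
gripper_width: 22.7
gripper_force: 3.5
```

>>> send_rows --targets "0.0003 0 0 0 0 0 25;0.0006 0 0 0 0 0 25;0.0006 0 0 0 0 0 25"

```text
time_s: 17.33
ee_pos: [519.3, -21.0, 16.4]
ee_rot: [-180.0, 0.1, 86.4]
force: [0.1, -6.7, 2.7]
gripper_width: 22.8
gripper_force: 3.5
```

>>> send_rows --targets "0.0003 0 0 0 0 0 25;0.0006 0 0 0 0 0 25;0.0006 0 0 0 0 0 25"

```text
time_s: 17.58
ee_pos: [519.3, -20.4, 16.4]
ee_rot: [-180.0, 0.1, 86.4]
force: [-0.3, -7.9, 3.0]
gripper_width: 22.6
gripper_force: 3.5
```

>>> send_rows --targets "0.0002 0 0 0 0 0 25;0.0004 0 0 0 0 0 25;0.0004 0 0 0 0 0 25"

```text
time_s: 17.83
ee_pos: [519.3, -20.0, 16.4]
ee_rot: [-180.0, 0.1, 86.4]
force: [-1.0, -6.9, 2.7]
gripper_width: 22.5
gripper_force: 3.5
```

>>> send_rows --targets "0.0003 0 0 0 0 0 25;0.0006 0 0 0 0 0 25;0.0006 0 0 0 0 0 25"

```text
time_s: 18.08
ee_pos: [519.3, -19.8, 16.4]
ee_rot: [-180.0, 0.1, 86.5]
force: [-0.6, -8.6, 2.7]
gripper_width: 22.6
gripper_force: 4.3
```

Contact is felt: the advance stalls and the force rises. Pressing in small steps.

>>> send_rows --targets "0.0002 0 0 0 0 0 25;0.0003 0 0 0 0 0 25;0.0003 0 0 0 0 0 25"

```text
time_s: 18.33
ee_pos: [519.4, -19.8, 16.4]
ee_rot: [-180.0, 0.2, 86.5]
force: [0.2, -9.4, 2.8]
gripper_width: 22.5
gripper_force: 4.8
```

>>> send_rows --targets "0.0003 0 0 0 0 0 25;0.0006 0 0 0 0 0 25;0.0008 0 0 0 0 0 25;0.0008 0 0 0 0 0 25"

```text
time_s: 18.67
ee_pos: [519.4, -19.7, 16.4]
ee_rot: [-180.0, 0.2, 86.5]
force: [-0.1, -12.4, 4.1]
gripper_width: 23.0
gripper_force: 6.4
```

>>> send_rows --targets "0.0003 0 0 0 0 0 25;0.0006 0 0 0 0 0 25;0.0008 0 0 0 0 0 25;0.0008 0 0 0 0 0 25;0.0008 0 0 0 0 0 25"

```text
time_s: 19.08
ee_pos: [519.4, -19.6, 16.5]
ee_rot: [-180.0, 0.3, 86.5]
force: [-0.4, -15.5, 3.5]
gripper_width: 22.8
gripper_force: 7.8
```

>>> send_rows --targets "0.0003 0 0 0 0 0 25;0.0003 0 0 0 0 0 25;0.0003 0 0 0 0 0 25;0.0003 0 0 0 0 0 25;0.0003 0 0 0 0 0 25;0.0003 0 0 0 0 0 25;0.0003 0 0 0 0 0 25;0.0003 0 0 0 0 0 25;0.0003 0 0 0 0 0 25;0.0003 0 0 0 0 0 25"

```text
time_s: 19.92
ee_pos: [519.4, -19.6, 16.5]
ee_rot: [-180.0, 0.3, 86.6]
force: [-1.2, -16.8, 3.3]
gripper_width: 22.7
gripper_force: 8.4
```

Held at about 10 N at the stop for 0.8 s. Backing straight off, then up.

>>> send_rows --targets "-0.001 0 0 0 0 0 25;-0.002 0 0 0 0 0 25;-0.004 0 0 0 0 0 25;-0.008 0 0 0 0 0 25;-0.015 0 0 0 0 0 25;-0.03 0 0 0 0 0 25;-0.04 0 0 0 0 0 25;-0.045 0 -0.01 0 0 0 25;-0.045 0 -0.04 0 0 0 25;-0.045 0 -0.07 0 0 0 25;-0.045 0 -0.1 0 0 0 25;-0.045 0 -0.1 0 0 0 25"

```text
time_s: 20.92
ee_pos: [520.8, -61.7, 122.8]
ee_rot: [179.3, 0.0, 86.4]
force: [0.9, 0.0, -0.3]
gripper_width: 22.7
gripper_force: 0.0
```

Run:
```python
from go import *
from workcell import eyes
show()
t=eyes.grab_frame('top')['image']; b=cv2.imread('pics/top0.png')
# front edge / gap profile along the pin axis row, and changes away from arm & reader
g=t[236:239,250:275].mean((0,2)).round().astype(int); print('row profile u=250..274',g)
d=cv2.absdiff(t,b).max(2)>60
for n,(u,v) in dict(bowl=(266,143),jar=(177,296),tall=(402,148),box=(447,180),weight=(388,292),mortar=(236,320),scoop=(458,338),stop=(250,236)).items(): print(n,d[v-12:v+13,u-12:u+13].mean().round(2))
print('infeed rear edge profile u=300..345 v=242',t[241:244,300:345].mean((0,2)).astype(int))
```

```text
20.92 [520.8 -61.7 122.8] [1.7931e+02 2.0000e-02 8.6370e+01] F [ 0.9  0.  -0.3] w 22.7 0.0
row profile u=250..274 [190 190 178 141 121 164 183 193 222 227 225 208 163 180 218 226 227 222
 196 164 169 150 113  91  87]
bowl 0.0
jar 0.0
tall 0.0
box 0.0
weight 0.26
mortar 0.0
scoop 0.0
stop 0.04
infeed rear edge profile u=300..345 v=242 [185 185 184 183 185 185 184 185 191 207 223 226 228 227 219 172 176 217
 228 224 205 191 158 139 132 108  92 122 135 131 106  75  71  72  75  75
  75  74  78  79  79  81  81  83  85]
```

```bash
python3 -c "
from workcell import env
print(env.job_done())"
```

```text
the job is handed in; nothing more can be done
None
```

The cassette is in place against the stop's pin, pressed there at an estimated 10 N for about 0.8 s (wrist force less sliding drag). The arm is clear and the job was handed in at about 21 s. The before/after image check was clean for every bystander it covered except the weight, where part of the image changed. That is probably the arm's shadow, since the gripper stayed well clear of it.

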